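# Ready the pasteurising bath for a batch of growing bottles

## Task

Get the pasteurising bath ready: shut its drain by lowering the T-key down the square well and turning the stem clockwise fully to its stop, hang the key back on its stand, and stand every capped bottle upright on the floor of the bath. Only when the drain is shut and all the bottles are in, open the hot feed by pushing the four-spoke wheel round anticlockwise, spoke after spoke, to its stop. Leave the empty uncapped bottles and the spray bottle standing where they are.

Things in the scene. Friction and masses are not known exactly. Their poses are not given: they have to be found in the camera images.
- bath: bare metal unit fixed to the bench: open square tank, inside 220 x 220, walls 5 (rim 242 over its rolled edge, 110 above the bench), floor 14 above the bench; welded on its +y side a closed valve chest 230 (x) by 210 (y = 120 to 330), top 125 above the bench, with the key well, the feed wheel and a thermometer post. Origin: bench level under the tank's centre; x, y along its walls, z up
- bath_floor (a point): centre of the tank floor, 14 above the bench, axes as bath; there is room for four bottles, two by two, 52 either side of it
- well_mouth (a point): mouth of the square key well in the chest top, 125 above the bench, at x = 60, y = 155 of bath; the well is 44 x 44 inside, square to the bath, sheer down to 8 above the bench; a dark collar 4 high rings its mouth
- post_top (a point): top of the thermometer dial (dia 68, 20 thick, faces along x) on a post dia 22 that stands on the chest 100 from the wheel axis, at x = 0, y = 312 of bath; 284 above the bench; it keeps the gripper from circling all round the wheel
- stem_top (a point): top of the square brass drain stem, on the axis of the well, 36 above the bench, 89 below the mouth; the stem is 15 square and 26 high, its top 6 tapered to 8 square; the key turns about 0.18 rad either way in its play before it drives the stem
- drain_stem (a joint): turn of the drain stem about its vertical axis, rad, growing clockwise seen from above: 0 fully open with the stem's flats square to the bath, 1.571 fully shut against its stop (flats square to the bath again); starts part way, 0.15 to 0.5; drags at about 0.2 Nm and stays where it is left
- feed_wheel (a joint): turn of the feed wheel about its vertical axis, rad, growing anticlockwise seen from above: 0 shut, 7.5 fully open against its stop; starts at a trickle, 0 to 0.6; drags at about 0.22 Nm and stays where it is left. At 0 the four spokes lie along x and y of bath
- wheel_hub (a point): centre of the wheel, on its axis at the height of the spokes, 158 above the bench (33 above the chest top), at x = -50, y = 225 of bath; dark hub dia 38 on a brass bonnet dia 28 (foot 48), four level dark spokes dia 12 with ball ends dia 18, 83 from the axis to the tips; axes as bath
- key: steel T-key, 0.35 kg: socket 27.5 square outside, 17.5 square inside, 24 deep at its foot, shank dia 12, and a crossbar 16 x 16 in section and 130 long along its own y, its centre 190 above the foot. Origin: centre of the socket's open foot; z up the shank; the socket's flats lie along x and y. Starts hanging upright in the stand
- key_grip (a point): centre of the key's crossbar, where it is held from above with the fingers either side of the bar
- stand: grey key stand bolted to the bench: base 80 x 150 x 8, two posts 26 (x) by 14 (y) at y = -46 and +46, each with a flared saddle (24 wide at the bottom, 38 at the top, horns to 223 above the bench). The crossbar lies along y across both saddles, the shank hangs between the posts (78 clear, open front and back): to free the key raise it 25 and draw it out along x. Origin: bench level, centre
- stand_seat (a point): where the centre of the crossbar lies when the key hangs home in both saddles, 215 above the bench; axes as stand
- bottle1: filled growing bottle, brown body dia 84 up to z 82, a narrow neck, and a ribbed white screw cap dia 54 from z 108 to 138 (total height 138), 0.42 kg give or take; origin: centre of its underside, z up its axis; two to four of these bottles are there in a run; it can be held by the cap from above
- bottle2: filled growing bottle, brown body dia 84 up to z 82, a narrow neck, and a ribbed white screw cap dia 54 from z 108 to 138 (total height 138), 0.42 kg give or take; origin: centre of its underside, z up its axis; two to four of these bottles are there in a run; it can be held by the cap from above
- bottle3: filled growing bottle, brown body dia 84 up to z 82, a narrow neck, and a ribbed white screw cap dia 54 from z 108 to 138 (total height 138), 0.42 kg give or take; origin: centre of its underside, z up its axis; two to four of these bottles are there in a run; it can be held by the cap from above
- bottle4: filled growing bottle, brown body dia 84 up to z 82, a narrow neck, and a ribbed white screw cap dia 54 from z 108 to 138 (total height 138), 0.42 kg give or take; origin: centre of its underside, z up its axis; two to four of these bottles are there in a run; it can be held by the cap from above
- empty1: empty bottle without a cap: milky white body dia 84, open neck dia 44, total height 118, light; origin: centre of its underside; it stays where it stands
- empty2: empty bottle without a cap: milky white body dia 84, open neck dia 44, total height 118, light; origin: centre of its underside; it stays where it stands
- sprayer: white spray bottle dia 72, 195 high; a bystander
Not all that is in view belongs to the job. Leave any blue or pink look-alike of the empty2 alone.

How it is judged:
On the way, in this order (a step that is already met when the one before it is completed fails the run):
1. the drain is shut and every capped bottle stands in the bath while the feed is still at its trickle (value of joint drain_stem above 1.4 rad and value of joint feed_wheel below 1 rad and x of bottle1 in the frame of bath_floor between -0.077 and 0.077 m and y of bottle1 in the frame of bath_floor between -0.077 and 0.077 m and z of each of bottle1, bottle2, bottle3, bottle4 in the frame of bath_floor below 0.015 m and angle between each of bottle1, bottle2, bottle3, bottle4's own z axis and vertical below 0.2 rad and x of bottle2 in the frame of bath_floor between -0.077 and 0.077 m and y of bottle2 in the frame of bath_floor between -0.077 and 0.077 m and x of bottle3 in the frame of bath_floor between -0.077 and 0.077 m and y of bottle3 in the frame of bath_floor between -0.077 and 0.077 m and x of bottle4 in the frame of bath_floor between -0.077 and 0.077 m and y of bottle4 in the frame of bath_floor between -0.077 and 0.077 m), for 0.2 s.
2. the hot feed is opened to its stop (value of joint feed_wheel above 7.2 rad), for 0.2 s.
At the end, for the whole second after the job is handed in: drain stem past 1.40 of 1.571 rad, feed wheel past 7.2 of 7.5 rad; key at rest, upright, with its crossbar within 14 mm of the seat; every capped bottle upright (0.2 rad) on the bath floor (15 mm), within 77 mm of its centre along x and y; empty bottles upright (value of joint drain_stem above 1.4 rad and value of joint feed_wheel above 7.2 rad and distance between key_grip and stand_seat below 0.014 m and angle between key's own z axis and vertical below 0.12 rad and linear speed of key below 0.03 m/s and x of bottle1 in the frame of bath_floor between -0.077 and 0.077 m and y of bottle1 in the frame of bath_floor between -0.077 and 0.077 m and z of each of bottle1, bottle2, bottle3, bottle4 in the frame of bath_floor below 0.015 m and angle between each of bottle1, bottle2, bottle3, bottle4, empty1, empty2's own z axis and vertical below 0.2 rad and x of bottle2 in the frame of bath_floor between -0.077 and 0.077 m and y of bottle2 in the frame of bath_floor between -0.077 and 0.077 m and x of bottle3 in the frame of bath_floor between -0.077 and 0.077 m and y of bottle3 in the frame of bath_floor between -0.077 and 0.077 m and x of bottle4 in the frame of bath_floor between -0.077 and 0.077 m and y of bottle4 in the frame of bath_floor between -0.077 and 0.077 m); the robot touches nothing.
It fails at once if an empty bottle or the spray bottle is shifted by more than 5 cm, or one of them is knocked over (distance of any of empty1, empty2, sprayer from where it was at the start of the episode above 0.05 m or angle between any of empty1, empty2, sprayer's own z axis and vertical above 0.6 rad).
It fails at once if the hot feed is opened beyond a trickle while the drain is open (value of joint feed_wheel above 1 rad and value of joint drain_stem below 1.3 rad).
Of bottle1, bottle2, bottle3, bottle4 only 2 to 4 are there at a start; the rules pass over those that are not, and their reading is None.
At some moment in a run one of bottle1, bottle2, bottle3, bottle4 may be knocked a few centimetres aside while the robot is not near it.
It also fails if it takes over 210 s, if anything falls off the work surface, if the arm or the gripper's body presses on something with over 40 N, if the wrist force passes 120 N, or if a joint passes its speed limit or range.

## Robot

A 7-joint arm with a two-finger parallel gripper is mounted at the origin on the work surface. World frame = base frame: x ahead of the robot, y to its left, z up, the work surface at z = 0. Lengths are in m, angles in rad, forces in N, time in s.
With the tool pointing down it reaches from about 0.425 to 0.875 m from the base axis. Payload 9.9 kg.
Tool frame: the origin (TCP) lies at the centre of the arm's flange, where the gripper is bolted on; the fingertips stand 173 mm ahead of it and the grasp point (between the pads) lies 155 mm ahead of it; z points along the fingers, y is the line along which they close (so a half turn about z gives the same grasp; the last joint's range is limited). The gripper opens to 85 mm and grips with 20 to 120 N. Pads are 22 mm wide; open, the fingers measure 114 mm over their backs; the gripper's body (76 mm by 85 mm) begins 54 mm behind the grasp point. The pads swing forward as they close: fully open they stand 13 mm farther back than shut.
Start: joints at [-1.215, 0.576, 0.025, 1.437, -0.015, 1.129, -0.057], TCP at [0.287, 0.611, 0.405] pointing down, gripper open.
Joint ranges: [-2.76, 2.76], [-0.34, 2.15], [-1.52, 1.57], [0.19, 2.46], [-1.09, 4.23], [0.17, 1.99], [-2.82, 2.82]. Speed limits (rad/s): [2.22, 2.22, 3.01, 3.01, 3.14, 3.14, 3.14].

## Interface

Orientations are given as [roll, pitch, yaw] about the fixed x, y, z axes, in that order (R = Rz(yaw) Ry(pitch) Rx(roll)).
In Python, from workcell import arm gives the robot as it stands. Calls block until the motion is done:
- arm.movep(position, orientation): joint-space move of the TCP to a pose.
- arm.line_to(position, rotation=None, max_speed=0.15, stop_force=None): straight line of the TCP; rotation=None keeps the orientation; max_speed is the mean speed in m/s. With stop_force (N) it stops when the force on the tool has changed by that much, and returns True; else False.
- arm.move_joints(angles): joint-space move.
- arm.grip(opening, f_grip=None): opening from 0.0 (shut) to 1.0 (fully open); f_grip is the grip in N (None keeps the last); returns when the fingers have stopped.
- arm.sleep(seconds).
- arm.inverse_kinematics(position, orientation): joint angles nearest the present ones, or None.
- arm.capture(name): name is "side" or "top" or "wrist"; returns (picture, depth): 480x640x3 uint8, red, green, blue; 480x640 float32, m along the optical axis (not along the pixel's ray), 0 where there is no reading.
- arm.camera_params(name): a dict with "fx", "fy", "cx", "cy" (pixels), "rvec" (rotation vector, rad) and "tvec" (3), from world to camera coordinates, as OpenCV has them; the wrist camera has in their place "hand_eye" (4x4, takes a point from camera to tool coordinates, whose origin is the TCP and whose axes are the flange's). Camera axes: x right, y down, z forward; pixel columns grow to the right and rows downward; lengths in m; the calibration is good to about 2 mm. A picture is of the moment at which its call begins: read the wrist's pose just before it. camera_params takes no time and is no camera call.
A pose or a line that the arm cannot do raises arm.PlanningError and nothing moves.
- arm.sign_off(): hands the job in; it is judged then, once.
Readings, each from a call of its own:
- arm.get_clock(): time.
- arm.get_joints(): joint angles.
- arm.get_qvel(): joint speeds.
- arm.get_joint_efforts(): joint torques, N m.
- arm.get_position(): TCP position.
- arm.get_eef_rot(): TCP orientation.
- arm.get_contact_force(): force on the tool from outside, world axes, zero at the start.
- arm.get_ft_torque(): the same for the moment, N m.
- arm.get_finger_gap(): opening from 0.0 (shut) to 1.0 (fully open).
- arm.get_gripper_force(): force on a finger pad.
Only numpy, scipy, OpenCV 4.12 (cv2) and the standard library are available. Lean on these libraries where they do the work, as an engineer would, in place of code of your own. Each camera call takes 0.05 s, during which the arm holds its last target. There are 200 camera calls.

## Working session

There is one attempt and no reset: what is moved stays moved. The work goes in short steps, each a Python script; the robot and the scene stay as the last script left them, time stands still between calls to the robot, and variables do not carry over. Pictures are saved under pics/ and viewed, at most 14 in all, crops included, and the job is handed in when it is done.

```bash
ls; mkdir -p pics
cat > h.py <<'E'
import numpy as np, cv2
from workcell import arm
from scipy.spatial.transform import Rotation as R
def cam(n):
    p=arm.camera_params(n)
    K=np.array([[p['fx'],0,p['cx']],[0,p['fy'],p['cy']],[0,0,1]])
    if n=='wrist':
        T=np.eye(4);T[:3,:3]=R.from_euler('xyz',arm.get_eef_rot()).as_matrix();T[:3,3]=arm.get_position()
        M=T@np.array(p['hand_eye'])
    else:
        Rm=cv2.Rodrigues(np.array(p['rvec'],float))[0];M=np.eye(4);M[:3,:3]=Rm.T;M[:3,3]=-Rm.T@np.array(p['tvec']).ravel()
    return K,M
def shot(n,f=None):
    K,M=cam(n);im,d=arm.capture(n)
    if f: cv2.imwrite('pics/'+f,im[:,:,::-1]);np.savez('pics/'+f[:-4],im=im,d=d,K=K,M=M)
    return im,d,K,M
def cloud(d,K,M):
    v,u=np.mgrid[:480,:640]
    P=np.stack([(u-K[0,2])/K[0,0]*d,(v-K[1,2])/K[1,1]*d,d],-1)
    return P@M[:3,:3].T+M[:3,3]
def ray(u,v,z,K,M):
    r=M[:3,:3]@np.array([(u-K[0,2])/K[0,0],(v-K[1,2])/K[1,1],1]);c=M[:3,3]
    return c+r*(z-c[2])/r[2]
E
python3 - <<'E'
from h import *
print(arm.get_clock(),arm.get_position(),arm.get_eef_rot())
for n in ['top','side']:
    im,d,K,M=shot(n,n+'0.png');print(n,K[0,0],np.round(M,3).tolist(),(d>0).mean())
E
```

```text
pics
0.0 [0.28727978 0.61063515 0.40385423] [-3.13997467e+00  8.07877901e-05  2.70191285e+00]
top 470.5056613018236 [[-0.011, -0.991, 0.136, 0.326], [-1.0, 0.008, -0.023, 0.024], [0.022, -0.136, -0.99, 1.32], [0.0, 0.0, 0.0, 1.0]] 0.99583984375
side 526.5537315076867 [[0.75, -0.493, 0.442, -0.023], [-0.662, -0.576, 0.481, -0.534], [0.017, -0.652, -0.758, 1.086], [0.0, 0.0, 0.0, 1.0]] 0.9961653645833334
```

View pics/top0.png

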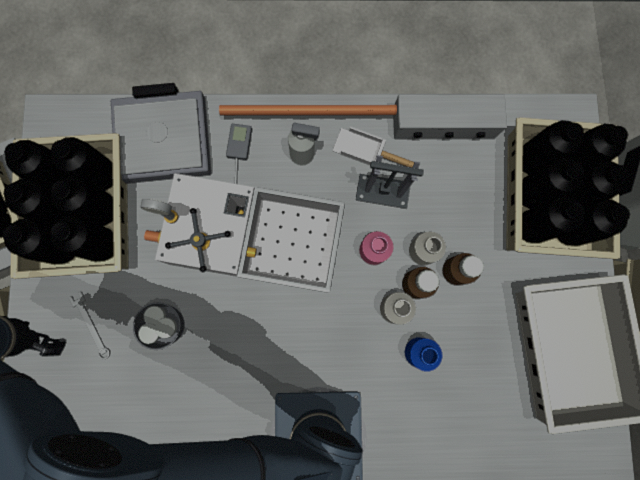

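View pics/side0.png

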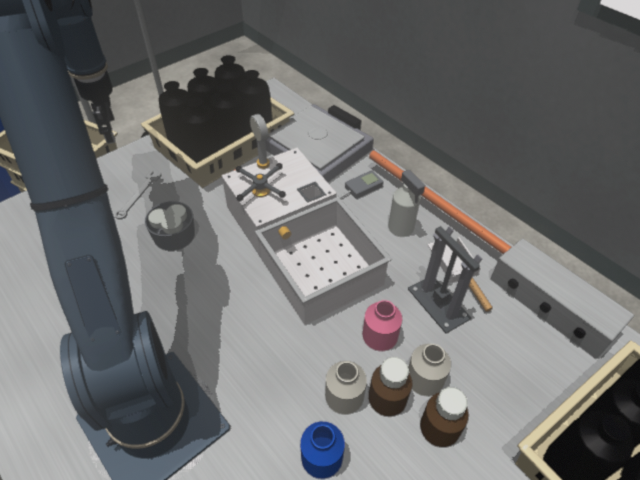

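Run:
```python
from h import *
for n in ['top','side']:
    f=np.load(f'pics/{n}0.npz');im,d,K,M=[f[k] for k in ['im','d','K','M']]
    C=cloud(d,K,M);z=C[...,2]
    print(n,'bench z',np.median(z[(C[...,0]>.4)&(C[...,0]<.5)&(abs(C[...,1])<.05)]))
    def blob(mask,minA=25):
        k,l,s,c=cv2.connectedComponentsWithStats(mask.astype(np.uint8))
        return [(l==i,s[i]) for i in range(1,k) if s[i,4]>=minA]
    ok=(d>0)&(C[...,0]>.3)&(C[...,0]<1)
    for lo,hi,t in [(.104,.116,'rim'),(.119,.131,'chest'),(.17,.24,'tall'),(.132,.146,'cap'),(.113,.121,'empty'),(.15,.168,'spoke')]:
        for m,s in blob(ok&(z>lo)&(z<hi)):
            p=C[m];r=cv2.minAreaRect(p[:,:2].astype(np.float32)*1000)
            if s[4]>30 and max(r[1])<400: print(t,s.tolist(),'rect',np.round(r[0],1),np.round(r[1],1),round(r[2],1),'med z',round(float(np.median(p[:,2])),4),'col',im[m].mean(0).astype(int))
```

```text
top bench z 0.014282239836224342
rim [531, 136, 15, 30, 76] rect [ 751.5 -594.9] [80.4 23.1] 13.7 med z 0.1098 col [2 2 2]
rim [89, 155, 16, 28, 78] rect [705.6 570. ] [21.1 77.1] 70.3 med z 0.1088 col [2 2 3]
rim [531, 168, 16, 34, 81] rect [ 656.9 -590. ] [91.  30.1] 8.2 med z 0.1104 col [2 2 3]
rim [45, 171, 16, 14, 51] rect [681.1 685.9] [ 8.9 49.1] 46.1 med z 0.1118 col [2 1 2]
rim [236, 187, 109, 106, 1616] rect [518.7  66.3] [244.1 243. ] 79.7 med z 0.1105 col [139 142 141]
rim [90, 188, 15, 32, 73] rect [611.4 565.7] [23.7 83.5] 77.3 med z 0.1101 col [1 1 2]
rim [573, 193, 16, 12, 47] rect [ 618.4 -704.1] [46.5  8.3] 48.1 med z 0.1096 col [2 3 2]
rim [530, 205, 9, 22, 42] rect [ 575.9 -575.3] [10.1 58.4] 74.5 med z 0.1101 col [2 2 2]
rim [43, 210, 18, 14, 44] rect [578.6 682.7] [ 7.7 48.2] 39.5 med z 0.1104 col [2 1 2]
rim [88, 223, 18, 36, 78] rect [513.6 562.3] [32.6 91.9] 77.8 med z 0.109 col [2 2 3]
rim [533, 228, 14, 11, 34] rect [ 526.4 -587. ] [40.3  6.5] 45.9 med z 0.1094 col [2 2 2]
rim [574, 231, 16, 11, 43] rect [ 517.1 -697.6] [45.4  7.9] 50.6 med z 0.1108 col [2 
[... 12936 characters left out ...]
 24.6] 13.1 med z 0.158 col [117 117 113]
spoke [432, 249, 13, 9, 60] rect [ 680.3 -154.5] [12.8 27.9] 54.2 med z 0.1588 col [80 78 80]
spoke [458, 277, 15, 9, 61] rect [ 666.1 -240. ] [16.1 30.2] 83.0 med z 0.1594 col [74 71 71]
spoke [631, 359, 9, 22, 98] rect [ 747.2 -591.8] [50.6  9.8] 27.0 med z 0.1612 col [14 14 14]
spoke [601, 389, 9, 24, 100] rect [ 645.3 -585. ] [51.1  9.2] 29.1 med z 0.1603 col [14 14 15]
spoke [568, 419, 57, 55, 415] rect [ 539.6 -615.3] [97.8 49.1] 85.0 med z 0.1598 col [15 15 15]
spoke [631, 432, 9, 7, 41] rect [ 626.2 -653.7] [ 4.4 18.8] 28.8 med z 0.1617 col [13 13 13]
spoke [625, 470, 9, 10, 39] rect [ 553.9 -679. ] [21.1  3. ] 3.5 med z 0.1605 col [12 12 13]
```

```bash
cat >> h.py <<'E'
pi=np.pi
SY=np.radians(80.55)-pi/2; S=np.array([.6737,-.1952])
BY=np.radians(79.65)-pi/2; B=np.array([.5195,.0663])
def bw(x,y,c=None):
    c=B if c is None else c
    return c+np.array([x*np.cos(BY)-y*np.sin(BY),x*np.sin(BY)+y*np.cos(BY)])
def down(yaw): return [pi,0,yaw]
E
python3 - <<'E'
from h import *
print('he',np.round(arm.camera_params('wrist')['hand_eye'],3).tolist())
w=bw(.06,.155);print(w,bw(-.05,.225))
for nm,p,z,ys in [('stand',S,.37,[SY+pi/2,SY-pi/2]),('well',w,.50,[BY+k-.325 for k in (pi/2,-pi/2,pi,0)]),('wellend',w,.365,[BY+k-1.75 for k in (pi/2,-pi/2,pi,0)]),('bottle',(.405,-.2815),.4,[.8,-.8,2.3,-2.3])]:
    for y in ys:
        q=arm.inverse_kinematics([*p,z],down(y));print(nm,round(y,2),None if q is None else np.round(q,2))
E
```

```text
he [[-0.002, -0.944, -0.329, 0.085], [1.0, -0.002, 0.001, 0.0], [-0.001, -0.329, 0.944, 0.03], [0.0, 0.0, 0.0, 1.0]]
[0.60637113 0.20799829] [0.51073724 0.29662198]
stand 1.41 [-0.07  0.7   0.55  1.42 -0.38  1.13  0.37]
stand -1.74 [-0.32  1.02  1.35  1.43 -0.99  1.46 -2.3 ]
well 1.07 [-0.7   0.51  0.52  1.39 -0.25  1.31 -0.68]
well -2.08 [-0.25  0.47 -0.25  1.37  0.12  1.31  2.13]
well 2.64 [-0.48  0.47  0.13  1.38 -0.06  1.3   0.72]
well -0.51 [-1.    0.8   1.36  1.4  -0.77  1.54 -1.78]
wellend -0.36 [-0.85  0.69  0.81  1.6  -0.55  1.09 -1.83]
wellend -3.5 [-0.44  0.56  0.06  1.59 -0.04  1.    0.84]
wellend 1.21 [-0.66  0.59  0.42  1.6  -0.28  1.01 -0.51]
wellend -1.93 [-0.19  0.57 -0.35  1.58  0.22  1.03  2.18]
bottle 0.8 [-0.17  0.49  1.03  1.93 -0.5   1.    0.32]
bottle -0.8 [-0.21  0.54  1.14  1.93 -0.57  1.04 -1.19]
bottle 2.3 [-0.08  0.42  0.85  1.93 -0.39  0.96  1.69]
bottle -2.3 [-0.27  0.68  1.36  1.93 -0.73  1.16 -2.49]
```

```bash
cat >> h.py <<'E'
def look(p,z,yaw,f):
    """camera straight above p, optical axis vertical"""
    H=np.array(arm.camera_params('wrist')['hand_eye'])
    Rc=R.from_euler('xyz',down(yaw)).as_matrix()@H[:3,:3]
    zc=np.array([0,0,-1.]);xc=Rc[:,0]-Rc[:,0]@zc*zc;xc/=np.linalg.norm(xc)
    C=np.eye(4);C[:3,:3]=np.stack([xc,np.cross(zc,xc),zc],1);C[:3,3]=[*p,z]
    T=C@np.linalg.inv(H)
    arm.movep(T[:3,3],R.from_matrix(T[:3,:3]).as_euler('xyz'))
    arm.sleep(.3)
    return shot('wrist',f)
E
python3 - <<'E'
from h import *
t=arm.get_clock();arm.grip(1.0)
w=bw(.06,.155)
look(w,.50,1.07,'w_well.png');print(arm.get_clock()-t)
look(S,.60,1.41,'w_stand.png');print(arm.get_clock()-t)
f=np.load('pics/w_well.npz');im,d,K,M=[f[k] for k in ['im','d','K','M']]
c=cv2.resize(im[120:360,160:480],None,fx=2,fy=2)
f=np.load('pics/w_stand.npz');c2=cv2.resize(f['im'],(400,300))
o=np.zeros((480+0,640,3),np.uint8);o[:]=c;o2=np.zeros((580,640,3),np.uint8)
cv2.imwrite('pics/c1.png',np.hstack([cv2.resize(c,(400,300)),c2])[:,:,::-1])
E
```

```text
2.5166999999999997
4.4417
```

View pics/c1.png

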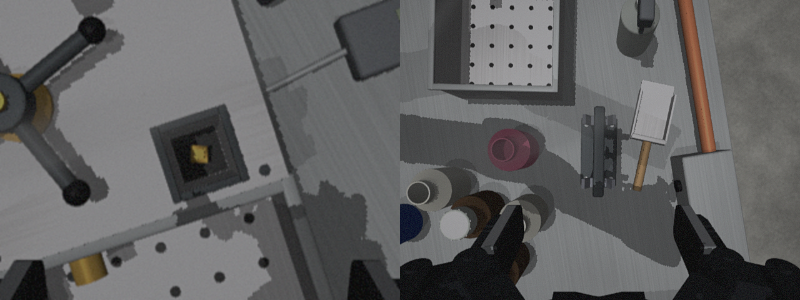

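The left half shows the well collar near (199,152) with the brass stem inside at (200,154). The right half shows the key's bar lying along the saddles at about (600,150).

Run:
```python
from h import *
L=lambda n:[np.load(f'pics/{n}.npz')[k] for k in ['im','d','K','M']]
rect=lambda p:[np.round(a,2).tolist() if i<2 else round(a,2) for i,a in enumerate(cv2.minAreaRect(p[:,:2].astype(np.float32)*1000))]
im,d,K,M=L('w_well');C=cloud(d,K,M);z=C[...,2];h=cv2.cvtColor(im,cv2.COLOR_RGB2HSV)
w=bw(.06,.155);near=np.hypot(C[...,0]-w[0],C[...,1]-w[1])<.06
col=near&(z>.1265)&(z<.134)&(h[...,2]<110)
print('w',w,'BYdeg',np.degrees(BY),'collar',col.sum(),rect(C[col]))
st=near&(z>.012)&(z<.045)&(h[...,1]>90)&(h[...,2]>50)
print('stem',st.sum(),rect(C[st]),'z',np.percentile(C[st][:,2],[5,50,95]))
top=st&(z>.032);print('stemtop',top.sum(),rect(C[top]),C[top].mean(0))
low=st&(z<.031);print('low',rect(C[low]))
im,d,K,M=L('w_stand');C=cloud(d,K,M);z=C[...,2]
near=np.hypot(C[...,0]-S[0],C[...,1]-S[1])<.09
for lo,hi in [(.212,.220),(.219,.2215),(.2218,.23),(.05,.20)]:
    m=near&(z>lo)&(z<hi);print(lo,m.sum(),rect(C[m]),np.median(C[m][:,2]))
lab=near&(z>.19)
print(np.percentile(z[lab],[5,25,50,75,95]))
cv2.imwrite('pics/c2.png',cv2.resize(cv2.hconcat([im[140:320,240:400],L('w_well')[0][200:290,260:340].repeat(2,0).repeat(2,1)]),None,fx=2,fy=2)[:,:,::-1])
```

```text
w [0.60637113 0.20799829] BYdeg -10.349999999999993 collar 1720 [[606.96, 205.41], [63.33, 86.75], 79.37]
stem 164 [[607.44, 208.81], [16.08, 13.25], 61.27] z [0.03171732 0.03536237 0.03773298]
stemtop 148 [[607.42, 208.78], [13.23, 13.22], 61.33] [0.60751264 0.20887573 0.03541481]
low [[607.44, 208.63], [16.24, 2.27], 69.42]
0.212 280 [[674.26, -193.63], [105.92, 41.49], 80.12] 0.21595523004120862
0.219 168 [[671.51, -193.11], [129.79, 42.12], 79.8] 0.22088302084295533
0.2218 2894 [[674.21, -193.66], [129.35, 47.4], 79.69] 0.22385011028828145
0.05 200 [[674.26, -193.75], [80.09, 27.11], 80.68] 0.10765406594439866
[0.22364127 0.47766286 0.50061964 0.50945817 0.51967819]
```

View pics/c2.png

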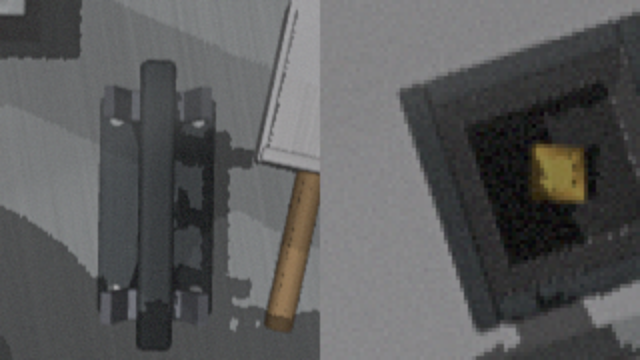

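```bash
cat >> h.py <<'E'
S=np.array([.6738,-.1941]);SY=np.radians(80.1)-pi/2
W=np.array([.6073,.2087]);STEM=np.radians(61.3)-pi/2
sx=np.array([np.cos(SY),np.sin(SY)])
E
python3 - <<'E'
from h import *
y=SY+pi/2
arm.movep([*S,.47],down(y))
arm.line_to([*S,.370],max_speed=.1)
f0=arm.get_contact_force()
arm.grip(0,80);print('gap',arm.get_finger_gap(),arm.get_gripper_force(),np.subtract(arm.get_contact_force(),f0))
arm.line_to([*S,.405],max_speed=.08);print(np.subtract(arm.get_contact_force(),f0),arm.get_finger_gap())
p=S-.11*sx
arm.line_to([*p,.405],max_speed=.12);print(np.subtract(arm.get_contact_force(),f0))
arm.line_to([*p,.53],max_speed=.2)
print(arm.get_position(),arm.get_clock())
shot('side','s1.png')
f=np.load('pics/s1.npz')['im'];cv2.imwrite('pics/s1c.png',f[100:340,280:520,::-1])
E
```

```text
gap 0.171155011671725 78.84168148040771 [-2.22352707  0.96172178  2.56901357]
[ 0.18120653  0.68764826 -4.1863798 ] 0.17238442731015766
[-0.1118634   0.38391262 -3.44578693]
[ 0.56544782 -0.17495152  0.52880395] 9.4
```

View pics/s1c.png

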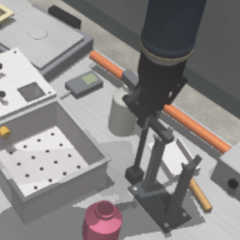

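Run:
```python
from h import *
y=STEM+pi/2
arm.movep([*W,.53],down(y))
arm.sleep(.3)
im,d,K,M=shot('side','s2.png');C=cloud(d,K,M)
h=cv2.cvtColor(im,cv2.COLOR_RGB2HSV)
m=(np.hypot(C[...,0]-W[0],C[...,1]-W[1])<.05)&(C[...,2]>.15)&(C[...,2]<.36)
for lo in np.arange(.15,.36,.02):
    k=m&(C[...,2]>lo)&(C[...,2]<=lo+.02)
    if k.sum()>5:
        P=C[k];cd=(M[:3,3]-[*W,.25])[:2];cd/=np.linalg.norm(cd);pp=np.array([-cd[1],cd[0]])
        a=(P[:,:2]-W)@pp;b=(P[:,:2]-W)@cd
        print(round(lo,2),k.sum(),'lat',np.round([a.min()*1e3,a.max()*1e3],1),'along max',round(np.percentile(b,95)*1e3,1),'med',round(np.median(b)*1e3,1))
print(arm.get_position(),arm.get_clock(),pp,cd)
```

```text
0.17 24 lat [-13.3  16.7] along max 16.6 med 12.3
0.19 75 lat [-13.2  19. ] along max 15.8 med 12.8
0.21 96 lat [-13.   18.9] along max 16.2 med 5.2
0.23 32 lat [-3.   6.7] along max 8.3 med 4.4
0.25 32 lat [-2.9  6.7] along max 7.3 med 3.8
0.27 33 lat [-2.8  6.6] along max 7.6 med 4.4
0.29 33 lat [-2.8  6.6] along max 7.5 med 4.2
0.31 34 lat [-2.7  6.6] along max 8.4 med 5.3
0.33 25 lat [-2.6  4.3] along max 8.9 med 5.5
[0.6074384  0.20810181 0.53008353] 11.2333 [ 0.76265239 -0.64680857] [-0.64680857 -0.76265239]
```

Run:
```python
from h import *
f0=np.array(arm.get_contact_force())
print(arm.line_to([*W,.395],max_speed=.1,stop_force=12),arm.get_position(),np.array(arm.get_contact_force())-f0)
s=arm.line_to([*W,.359],max_speed=.03,stop_force=12)
print(s,arm.get_position(),np.array(arm.get_contact_force())-f0,arm.get_ft_torque(),arm.get_clock())
```

```text
False [0.60748552 0.20862695 0.39564302] [0.49039539 1.577808   0.58467502]
False [0.60734833 0.20868193 0.35921321] [-0.08524475  0.28623645  0.46147661] [ 0.00524317  0.010124   -0.01616664] 14.0833
```

Run:
```python
from h import *
y0=STEM+pi/2; end=BY+pi/2-1.571-.17
t0=np.array(arm.get_ft_torque())
for y in np.linspace(y0,end,13)[1:]:
    arm.line_to([*W,.359],rotation=down(y))
    t=np.array(arm.get_ft_torque())-t0;f=arm.get_contact_force()
    print(round(y-BY-pi/2,2),np.round(t,3),np.round(f,1),np.round(arm.get_eef_rot()[2]-BY-pi/2,3),round(arm.get_clock(),2))
    if abs(t[2])>1.5: break
```

```text
-0.44 [ 0.029 -0.033 -0.052] [ 1.   0.5 -2.2] -0.436 14.35
-0.56 [-0.086  0.07   0.07 ] [ 0.4 -0.4 -0.5] -0.552 14.62
-0.68 [-0.103  0.096  0.087] [-0.9 -0.2  0.1] -0.67 14.88
-0.79 [-0.039  0.031  0.047] [-0.5  0.6  2.2] -0.788 15.15
-0.91 [-0.017  0.055  0.016] [-0.5  0.5  2.4] -0.906 15.42
-1.03 [-0.03   0.027  0.077] [ 0.3 -0.   3.9] -1.025 15.68
-1.15 [0.015 0.03  0.051] [-0.6  0.4  4.4] -1.143 15.95
-1.27 [-0.009  0.004  0.014] [ 0.3 -0.3  3.6] -1.262 16.22
-1.39 [ 0.05   0.053 -0.011] [-0.2  0.2  4.3] -1.382 16.48
-1.5 [ 0.06  -0.013  0.064] [0.5 0.6 5.1] -1.501 16.75
-1.62 [ 0.059 -0.067 -0.005] [-1.  -0.   3.9] -1.62 17.02
-1.74 [ 0.097 -0.067  0.046] [ 0.6 -1.3  5.4] -1.739 17.28
```

Run:
```python
from h import *
print(arm.get_finger_gap(),arm.get_gripper_force())
im,d,K,M=shot('side','s3.png');C=cloud(d,K,M)
m=(np.hypot(C[...,0]-W[0],C[...,1]-W[1])<.075)&(C[...,2]>.18)&(C[...,2]<.26)
im2,d2,K2,M2=shot('top','t3.png')
cv2.imwrite('pics/c3.png',np.hstack([cv2.resize(im[110:260,230:390],(480,450)),cv2.resize(im2[150:270,150:278],(320,300)).repeat(1,0) if 0 else cv2.copyMakeBorder(cv2.resize(im2[150:270,150:270],(300,300)),0,150,0,0,0)])[:,:,::-1])
yb=BY+pi/2
for y in (-1.8,-1.86):
    arm.line_to([*W,.359],rotation=down(yb+y))
    print(y,np.round(arm.get_ft_torque(),3),np.round(arm.get_contact_force(),1),arm.get_eef_rot()[2]-yb)
print(np.round(arm.get_joint_efforts(),2))
```

```text
0.16757246595012484 79.37095284461975
-1.8 [ 0.029 -0.13   0.057] [0.1 0.4 4. ] -1.7987677627448346
-1.86 [ 0.001 -0.058  0.357] [-0.2 -0.3  3.9] -1.8583535903524764
[  0.3  -68.64  20.76 -19.47  -0.09   0.18  -0.65]
```

View pics/c3.png

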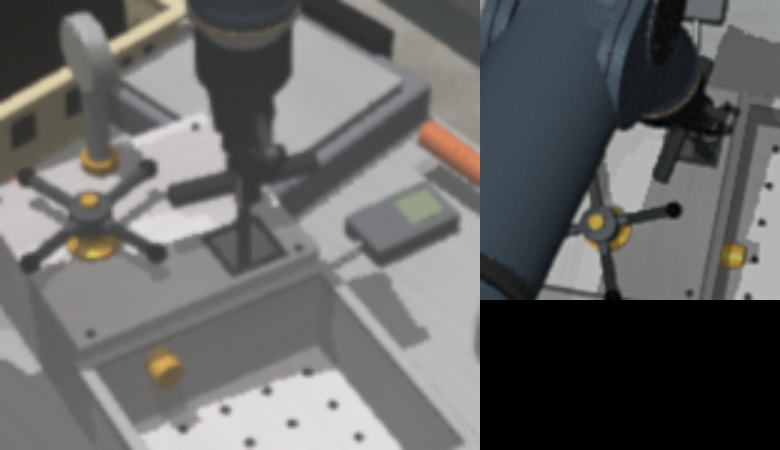

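The picture shows the key in the well with the crossbar turned along with the gripper. The torque is starting to rise, so I'll press a little further to confirm the stop.

Run:
```python
from h import *
yb=BY+pi/2
for y in (-1.90,-1.94,-1.97):
    arm.line_to([*W,.359],rotation=down(yb+y));arm.sleep(.1)
    t=np.mean([arm.get_ft_torque() for _ in range(5)],0)
    print(y,np.round(t,3),arm.get_eef_rot()[2]-yb,np.round(arm.get_joint_efforts(),2)[6])
    if t[2]>1: break
arm.line_to([*W,.359],rotation=down(yb-1.571))
arm.sleep(.1);print(np.round(arm.get_ft_torque(),3),np.round(arm.get_contact_force(),1))
print(arm.line_to([*W,.53],max_speed=.1,stop_force=20),np.round(arm.get_contact_force(),1),arm.get_position())
p=S-.11*sx
look(W-.0*sx,.60,yb,'w_well2.png') if 0 else None
print(arm.get_finger_gap(),arm.get_clock())
```

```text
-1.9 [-0.012 -0.165  0.543] -1.8987081629650802 -0.55
-1.94 [-0.013 -0.17   0.733] -1.9392758887458834 -0.7
-1.97 [ 0.036 -0.197  0.742] -1.969439417281099 -0.71
[-0.029 -0.001  0.095] [-0.5 -0.2 -3.3]
False [-0.5  0.9 -2.7] [0.60725828 0.20882143 0.52943903]
0.16688566758113202 21.4417
```

Run:
```python
from h import *
yb=BY+pi/2-.6
ty=np.array([np.sin(yb),-np.cos(yb)])  # tool y when down
im,d,K,M=look(W+.055*ty,.58,yb,'w_well3.png');print(arm.get_clock())
C=cloud(d,K,M);h=cv2.cvtColor(im,cv2.COLOR_RGB2HSV)
near=np.hypot(C[...,0]-W[0],C[...,1]-W[1])<.03
st=near&(C[...,2]>.025)&(C[...,2]<.045)&(h[...,1]>90)&(h[...,2]>50)
print(st.sum());
if st.sum()>20:
    r=cv2.minAreaRect(C[st][:,:2].astype(np.float32)*1e3);print(r,(r[2]-np.degrees(BY))%90)
cv2.imwrite('pics/c4.png',cv2.resize(im,(480,360))[:,:,::-1])
```

```text
22.7583
134
((607.4251098632812, 208.72308349609375), (14.640083312988281, 14.603386878967285), 79.04520416259766) 89.39520416259765
```

View pics/c4.png

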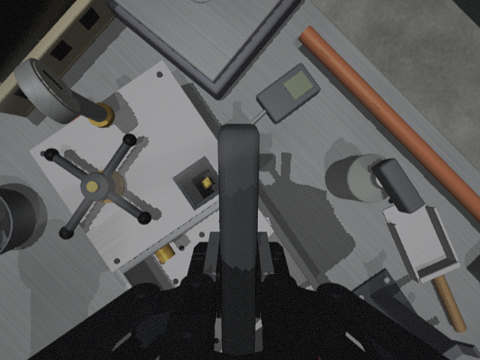

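The stem's flats are now square to the bath, so the drain is shut. The image also shows the bar straight in the grip, so I'll hang the key back.

Run:
```python
from h import *
y=SY+pi/2;p=S-.11*sx
arm.movep([*W,.54],down(BY+pi/2-.6))
arm.movep([*p,.54],down(y))
arm.line_to([*p,.407],max_speed=.15)
print(arm.line_to([*S,.407],max_speed=.1,stop_force=12))
print(arm.line_to([*S,.371],max_speed=.05,stop_force=8),arm.get_position(),np.round(arm.get_contact_force(),1))
arm.grip(1.0);arm.line_to([*S,.47],max_speed=.15);print(arm.get_clock())
# look at bottles and stand
im,d,K,M=look([.53,-.27],.66,y,'w_bot.png')
C=cloud(d,K,M)
near=np.hypot(C[...,0]-S[0],C[...,1]-S[1])<.09
m=near&(C[...,2]>.212)&(C[...,2]<.235);print(m.sum(),np.median(C[m][:,2]),cv2.minAreaRect(C[m][:,:2].astype(np.float32)*1e3))
for nm in ['top','side']:
    im2,d,K,M=shot(nm,nm+'4.png');C=cloud(d,K,M)
    m=(im2.min(2)>110)&(C[...,2]>.13)&(C[...,2]<.146)&(C[...,0]>.2)&(C[...,0]<.9)&(C[...,1]<.05)
    k,l,s,c=cv2.connectedComponentsWithStats(m.astype(np.uint8))
    for i in range(1,k):
        if s[i,4]>100:print(nm,s[i].tolist(),cv2.minEnclosingCircle(C[l==i][:,:2].astype(np.float32)*1e3))
cv2.imwrite('pics/c5.png',np.hstack([cv2.resize(im,(400,300)),cv2.resize(im2,(400,300))])[:,:,::-1]);print(arm.get_clock())
```

```text
False
True [ 0.6736066  -0.19381893  0.37028353] [-0.   1.   5.4]
29.125
2828 0.22367912016277486 ((674.4574584960938, -194.0745391845703), (129.5133056640625, 47.942928314208984), 79.83053588867188)
top [462, 256, 22, 21, 352] ((439.30035400390625, -397.11737060546875), 28.35797882080078)
top [419, 271, 21, 21, 321] ((402.1098327636719, -282.9651794433594), 27.390056610107422)
side [397, 191, 17, 11, 118] ((772.731689453125, 30.36787986755371), 21.011579513549805)
side [381, 357, 28, 27, 581] ((406.7440185546875, -280.7236022949219), 28.996152877807617)
side [438, 387, 30, 29, 651] ((443.0662536621094, -397.2166442871094), 28.087356567382812)
30.6417
```

View pics/c5.png

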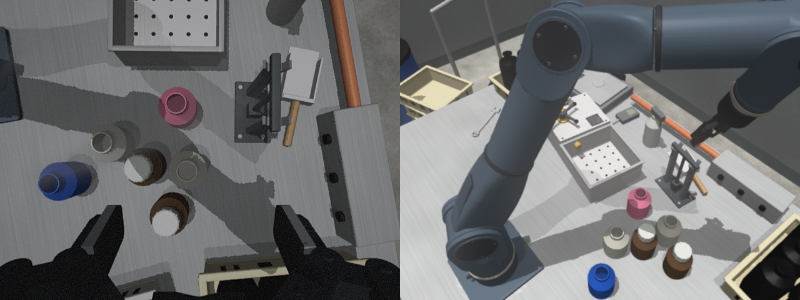

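```bash
cat >> h.py <<'E'
def caps(n,f=None,lim=(.2,.95,-.6,.5)):
    im,d,K,M=shot(n,f);C=cloud(d,K,M);X,Y,Z=C[...,0],C[...,1],C[...,2];out=[]
    m=(im.min(2)>100)&(Z>.13)&(Z<.16)&(X>lim[0])&(X<lim[1])&(Y>lim[2])&(Y<lim[3])
    k,l,s,c=cv2.connectedComponentsWithStats(m.astype(np.uint8))
    for i in range(1,k):
        if s[i,4]>100:
            r=cv2.minAreaRect(C[l==i][:,:2].astype(np.float32));out.append((np.round(r[0],4).tolist(),np.round(r[1],3).tolist(),round(float(np.median(Z[l==i])),4)))
    return out
def fetch(p,yaw,slot,yaw2):
    arm.movep([*p,.36],down(yaw)); arm.line_to([*p,.281],max_speed=.12,stop_force=10)
    arm.grip(0,60); g=arm.get_finger_gap(); arm.line_to([*p,.45],max_speed=.15)
    print('gap',g,arm.get_finger_gap(),np.round(arm.get_contact_force(),1))
    q=bw(*slot); arm.line_to([*q,.45],rotation=down(yaw2),max_speed=.2)
    arm.line_to([*q,.31],max_speed=.12,stop_force=15)
    s=arm.line_to([*q,.288],max_speed=.04,stop_force=6); print('down',s,arm.get_position())
    arm.grip(.9); arm.line_to([*q,.42],max_speed=.2); print(arm.get_clock())
E
python3 - <<'E'
from h import *
f=np.load('pics/top4.npz');im,d,K,M=[f[k] for k in ['im','d','K','M']];C=cloud(d,K,M)
br=(im[...,0]>1.5*im[...,2]+8)&(im[...,0]<120)&(C[...,2]<.1)&(C[...,2]>.02)
k,l,s,c=cv2.connectedComponentsWithStats(br.astype(np.uint8));print('brown',[(s[i,4],np.round(C[l==i].mean(0),2).tolist()) for i in range(1,k) if s[i,4]>40])
y=np.radians(80)
fetch((.441,-.397),y,(-.052,-.052),BY+pi/2)
print(caps('side'),caps('top','top5.png'))
E
```

```text
brown [(np.int32(210), [0.88, -0.01, 0.05]), (np.int32(392), [0.43, -0.37, 0.08]), (np.int32(244), [0.4, -0.25, 0.08])]
gap 0.6147987528689896 0.6093893793203827 [-0.2 -0.4 -4.9]
down True [0.45968118 0.02453258 0.29562117]
39.5167
[([0.7752, 0.0371], [0.06, 0.034], 0.1398), ([0.4595, 0.0243], [0.056, 0.052], 0.1511), ([0.4068, -0.2813], [0.056, 0.054], 0.1375)] [([0.771, 0.0434], [0.054, 0.027], 0.1378), ([0.4035, -0.2815], [0.053, 0.052], 0.1376)]
```

Run:
```python
from h import *
fetch((.4047,-.2813),-.49,(.052,-.052),BY)
arm.movep([.45,-.1,.5],down(0.5))
print('side',caps('side'),'top',caps('top','top6.png'),'slots',bw(-.052,-.052),bw(.052,-.052))
f=np.load('pics/top6.npz');im,d,K,M=[f[k] for k in ['im','d','K','M']]
cv2.imwrite('pics/c6.png',im[90:430,:,::-1])
```

```text
gap 0.6171393989771952 0.6189611664421957 [-0.4  0.9 -5.1]
down True [0.56153925 0.00658479 0.29545865]
47.9083
side [([0.7763, 0.0414], [0.056, 0.032], 0.1402), ([0.5614, 0.0032], [0.054, 0.054], 0.151), ([0.445, 0.0091], [0.058, 0.054], 0.1509)] top [([0.7718, 0.0429], [0.058, 0.029], 0.1372), ([0.5593, 0.006], [0.051, 0.053], 0.1515), ([0.4423, 0.0108], [0.051, 0.053], 0.1515)] slots [0.45900375 0.02448847] [0.56131153 0.00580375]
```

View pics/c6.png

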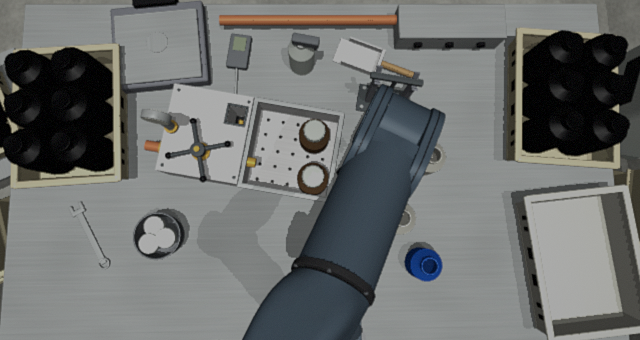

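The top view shows both bottles in the tank, at about (315,135) and (313,178). The first one was knocked towards the corner, but the walls keep it within the limits. Next is the wheel.

```bash
cat >> h.py <<'E'
HUB=np.array([.5115,.2972]);PZ=.311;PSI=1.9
def pt(deg,r=.058): a=np.radians(deg)+BY; return HUB+r*np.array([np.cos(a),np.sin(a)])
def wheel(n,f=None):
    im,d,K,M=shot(n,f);C=cloud(d,K,M);q=C[...,:2]-HUB;r=np.hypot(q[...,0],q[...,1])
    m=(r>.03)&(r<.085)&(C[...,2]>.15)&(C[...,2]<.17)
    a=np.arctan2(q[...,1],q[...,0])[m]-BY
    return m.sum(),np.degrees(np.angle(np.mean(np.exp(4j*a))))/4%90
def stroke(a,b,force=25):
    arm.movep([*pt(a),.40],down(PSI))
    if arm.line_to([*pt(a),PZ],max_speed=.12,stop_force=10): print('hit going down',arm.get_position());return
    for t in np.arange(a+8,b+.1,8):
        s=arm.line_to([*pt(t)],max_speed=.12) if 0 else arm.line_to([*pt(t),PZ],max_speed=.12,stop_force=force)
        if s: print('stop at',t,np.round(arm.get_contact_force(),1));break
    p=np.array(arm.get_position());print('end',t,np.round(arm.get_contact_force(),1),arm.get_clock());return s
E
python3 - <<'E'
from h import *
print(wheel('top'),wheel('side'))
arm.movep([.45,.1,.5],down(PSI));arm.grip(0,40)
stroke(158,335)
p=arm.get_position();arm.line_to([p[0],p[1],.40],max_speed=.2)
im,d,K,M=shot('side','s7.png');print(wheel('side'))
cv2.imwrite('pics/c7.png',cv2.resize(im[90:290,180:420],(480,400))[:,:,::-1])
E
```

```text
(np.int64(440), np.float64(21.35551773619975)) (np.int64(390), np.float64(21.336787508820596))
end 334.0 [-0.7 -1.  -0.4] 57.7333
(np.int64(375), np.float64(83.61061619602754))
```

View pics/c7.png

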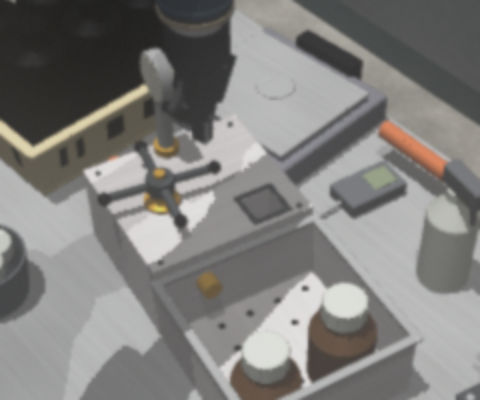

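The view shows the wheel turned by about 152°, with nothing else disturbed. Two more strokes will finish it.

Run:
```python
from h import *
stroke(146,334)
p=arm.get_position();arm.line_to([p[0],p[1],.40],max_speed=.2);print(wheel('side'))
stroke(146,250,force=20)
p=arm.get_position();arm.line_to([p[0],p[1],.40],max_speed=.2);print(wheel('side'))
```

```text
end 330.0 [-1.5 -0.8 -0.5] 65.6
(np.int64(370), np.float64(79.86429552039542))
end 250.0 [-46.4  34.7  29.1] 70.9167
(np.int64(306), np.float64(69.97434005668806))
```

Run:
```python
from h import *
arm.movep([.287,.611,.45],down(2.7))
arm.sleep(.5)
print(wheel('top'),wheel('side'),caps('top','t8.png'))
im,d,K,M=shot('side','s8.png');C=cloud(d,K,M)
m=(np.hypot(C[...,0]-S[0],C[...,1]-S[1])<.09)&(C[...,2]>.212)&(C[...,2]<.235);print(cv2.minAreaRect(C[m][:,:2].astype(np.float32)*1e3),np.round(arm.get_contact_force(),1),arm.get_clock())
cv2.imwrite('pics/c8.png',np.hstack([cv2.resize(im,(400,300)),cv2.resize(np.load('pics/t8.npz')['im'],(400,300))])[:,:,::-1])
```

```text
(np.int64(447), np.float64(69.74492342566363)) (np.int64(378), np.float64(69.65149321029732)) [([0.77, 0.0415], [0.056, 0.027], 0.1378), ([0.5587, 0.0052], [0.051, 0.052], 0.1515), ([0.4421, 0.0109], [0.053, 0.051], 0.1516)]
((674.5625610351562, -195.09414672851562), (131.74588012695312, 50.68427658081055), 79.63780212402344) [-0.8  0.6 -1. ] 73.7583
```

View pics/c8.png

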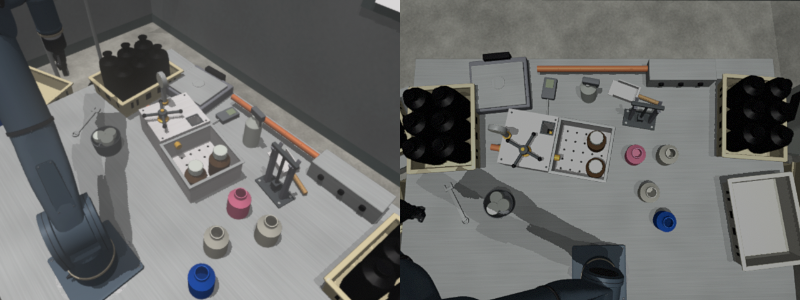

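Both views show the two bottles upright in the tank, the key hanging on its stand, the wheel at its stop, and the empties and sprayer where they were.

```bash
python3 -c "
from workcell import arm
print(arm.sign_off())"
```

```text
the job is handed in; nothing more can be done
None
```

I handed the job in at about 74 s: drain shut, key back on its stand, both capped bottles upright in the bath, hot feed open to its stop (about 7.5 rad), and the empties and spray bottle undisturbed; no verdict was returned.

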